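# Turn the painted panel over against the bevelled stop

## Robot

A 6-joint arm with a two-finger parallel gripper is mounted at the origin on the work surface. World frame = base frame: x ahead of the robot, y to its left, z up, the work surface at z = 0. Lengths are in m, angles in degrees, forces in N, time in s.
With the tool pointing down it reaches from about 0.4 to 0.825 m from the base axis. Payload 7 kg.
Tool frame: the origin (TCP) lies at the very end of the fingers, on their centre line; the grasp point (between the pads) lies 19 mm behind it; z points along the fingers, y is the line along which they close (so a half turn about z gives the same grasp; the last joint's range is limited). The gripper opens to 88 mm and grips with 3 to 60 N. Pads are 19 mm wide; open, the fingers measure 130 mm over their backs; the gripper's body (78 mm by 193 mm) begins 47 mm behind the grasp point.
Start: joints at [84.803, 20.546, 0.682, 0, -70.136, -16.507], TCP at [0.25, 0.627, 0.227] pointing down, gripper open.
Joint ranges: [-176.03, 176.03], [-82.01, 121.73], [-58.28, 71.71], [-173.87, 95.51], [-174.79, -0.11], [-173.66, 173.66]. Speed limits (degrees/s): [136.94, 136.94, 172.46, 180, 180, 180].

## Interface

Orientations are given as [roll, pitch, yaw] about the fixed x, y, z axes, in that order (R = Rz(yaw) Ry(pitch) Rx(roll)).
In Python, from plant import ctrl gives the robot as it stands.
- The arm moves only by the tool carry_out, never from a script. Its argument "deltas" is a list that holds one entry, the list of rows, each a list of 5 numbers: the shift along the tool's x, y, z scaled (see below), then the turn about the tool's z scaled (see below), then the opening, from -1 (shut) to 1 (fully open). A call has 1 to 5 rows; each row is the pose to reach, as a shift and turn from the pose commanded when the call began, along the tool's axes at that moment, turning the shorter way round; what a row does not reach only later rows make up. The controller multiplies each number of a shift by 20 cm and each number of a turn by 2 pi rad. A row lasts 1/10 s, in which the tool goes at most 50 mm and 8.59 degrees, less where a joint would pass 70% of its speed; a pose out of reach is approached as far as the arm can. A call with a number of a shift or a turn outside -1 to 1 is refused whole. A call with a gripper value outside its range is refused whole. The fingers move at their own pace and stop on an object; the grip force is fixed at half the most. Time passes only in rows, so rows that repeat a pose let the fingers close. It gives the time, the measured TCP pose, the force, the opening and the grip force at its end, in the units of the state.
- ctrl.get_obs(): the state, without advancing time (a new reading comes with each control period).
- ctrl.snapshot(name): name is "scene" or "top" or "wrist"; returns a dict with "color" (480x640x3 uint8, red, green, blue), "camera_matrix" (3x3 intrinsics, pixels), "R" (3x3) and "t" (3): a world point X has camera coordinates R X + t. Camera axes: x right, y down, z forward; pixel columns grow to the right and rows downward; lengths in m; the calibration is good to about 2 mm. A picture is of the moment at which its call begins. There is no depth.
- ctrl.close_job(): hands the job in; it is judged then, once.
Trained networks look in a picture, given as the dict that the camera call returned (one of the last four; its "shot" number tells which), for a name from the list of things; names that differ only in an ending like _2 or _b are one class to them, and where a whole thing is asked for, a point or a joint stands for the part that bears it (a point fixed in the world has none). Each returns a list of dicts, best first, with "p" (0 to 1); they miss things now and then, are a little off and sometimes report something else, mostly with a low value. They report only what shows in the picture. A call takes as long as a camera call. They do not tell look-alikes from the thing itself.
- ctrl.search_frame(picture, name): "centre" ([column, row] in pixels, amid what is visible of it).
- ctrl.silhouettes(picture, name): "mask" (480x640 bool, what is visible of it) and "centre" ([column, row] in pixels, amid what is visible of it).
- ctrl.spot_point(picture, name): "centre" ([column, row] in pixels: a listed point, or the origin of a listed thing).
The state is a dict: "clock": time; "joint_pos": joint angles; "qvel": joint speeds; "tau": joint torques, N m; "tool_pos": TCP position; "orientation": TCP orientation; "force": force on the tool from outside, world axes, zero at the start; "moment": the same for the moment, N m; "opening": finger opening in m; "gripper_force": force on a finger pad.
Only numpy, scipy, OpenCV 4.12 (cv2) and the standard library are available. Lean on these libraries where they do the work, as an engineer would, in place of code of your own. Each camera call takes 0.05 s, during which the arm holds its last target. There are 200 camera calls.

## Task

The small wooden panel lies on the table in front of the bevelled wooden stop with its picture hidden underneath. Turn it picture side up with fingertips only, never picking it up off the table: push it against the stop until its leading edge rides up the bevel and it leans there, then push its raised edge back from behind so that it topples over and ends lying flat on the table in front of the stop. Leave the other things on the table where they are.

Things in the scene. Friction and masses are not known exactly. Their poses are not given: they have to be found in the camera images.
- panel: flat wooden panel, 110 mm (its x) by 80 mm (its y) by 9 mm (its z), about 60 g: bare plywood on +z, a painted picture (blue, green, red, yellow, white border) on -z. Origin at its centre. At the start +z is up (picture down) and its +y edge faces the stop, within 0.3 rad of square. Friction about 0.3 on the stop, 0.6 on table and fingers.
- stop: fixed light-wood rail with a smooth white bevelled front, 190 mm long along its x, 49 mm high. Origin on the table at the middle of the toe of the bevel; the panel is pushed towards its +y. Profile (y, z in mm): from (0,0) a ramp up to (16,13), a steep face up to (28,49), a flat top back to (44,49), then straight down to the table.
- edge_far (a point): middle of the panel's +y edge face (40 mm from its centre, mid thickness), next to the stop at the start; it rides up. With the foot near the toe, the panel leans on the stop's upper front corner at about 60 degrees, sticks out some 20 mm above the stop's top (70 mm above the table), and stays so when let go
- edge_near (a point): middle of the panel's -y edge face, away from the stop at the start, to be pushed; it becomes the foot
- edge_left (a point): middle of the panel's -x edge face (55 mm from its centre)
- edge_right (a point): middle of the panel's +x edge face (55 mm from its centre)
- tape_white: roll of white tape lying flat, 100 mm across, 25 mm high, beside the stop; a bystander, to be left alone. Origin at the centre of its underside.
- tape_brown: orange-brown roll of packing tape lying flat, 90 mm across, 48 mm high; a bystander, to be left alone. Origin at the centre of its underside.
- marker: black marker pen lying behind the stop, 130 mm long, 15 mm high; a bystander, to be left alone. Origin at the middle of its underside.
- cutter: yellow utility cutter lying flat, 175 mm long, 24 mm wide, 18 mm high; a bystander, to be left alone. Origin at the middle of its underside.
- radio: grey pocket radio lying flat, 65 x 105 x 26 mm; a bystander, to be left alone. Origin at the centre of its underside.
- water_bottle: clear water bottle, 64 mm across, 200 mm tall; a bystander, to be left alone. Origin at the centre of its underside.
- canister: red-brown canister, 76 mm across, 120 mm tall; a bystander, to be left alone. Origin at the centre of its underside.
Not all that is in view belongs to the job. Of the things that look like the panel, take the one that is farthest to the robot's left at the start.

How it is judged:
By the outcome, as a careful person would: the job done as asked, in the order asked, and still so for the second after the job is handed in, with the robot touching nothing.
It also fails if it takes over 58 s, if anything falls off the work surface, if the arm or the gripper's body presses on something with over 40 N, if the wrist force passes 120 N, or if a joint passes its speed limit or range.

## Working session

There is one attempt and no reset: what is moved stays moved. The work goes in short steps, Python scripts to look and compute and a tool call to move; the robot and the scene stay as the last step left them, time stands still between calls to the robot, and variables do not carry over. Pictures are saved under pics/ and viewed, at most 10 in all, crops included, and the job is handed in when it is done.

Besides the shell and the picture viewer there is one more tool, called after ">>>" as name(argument=value, ...) on one line, values as JSON. carry_out: Moves the arm, as the interface text tells. Its arguments: {"type":"object","properties":{"deltas":{"type":"array"}},"required":["deltas"]}

```bash
mkdir -p pics; ls
cat > h.py <<'E'
import numpy as np, cv2
from plant import ctrl
def snap(n,f=None):
    s=ctrl.snapshot(n)
    if f: cv2.imwrite('pics/'+f,s['color'][:,:,::-1])
    return s
def ray(s,px,z):
    K,R,t=map(np.array,(s['camera_matrix'],s['R'],s['t']))
    d=R.T@np.linalg.inv(K)@np.array([px[0],px[1],1.]); c=-R.T@t
    return c+d*(z-c[2])/d[2]
def proj(s,X):
    K,R,t=map(np.array,(s['camera_matrix'],s['R'],s['t']))
    p=K@(R@np.array(X)+t); return p[:2]/p[2]
E
python3 - <<'E'
from h import *
a=snap('top','top0.png'); b=snap('scene','scene0.png')
for n,z in [('panel',.0045),('stop',0.),('edge_far',.0045),('edge_near',.0045),('edge_left',.0045),('edge_right',.0045),('tape_white',0),('tape_brown',0),('canister',0),('water_bottle',0),('radio',0),('cutter',0),('marker',0)]:
    for s,l in ((a,'top'),(b,'scene')):
        for r in ctrl.spot_point(s,n)[:4]:
            print(n,l,round(r['p'],2),np.round(r['centre']),ray(s,r['centre'],z).round(3))
print(ctrl.get_obs()['clock'])
E
```

```text
pics
panel top 0.92 [336. 225.] [ 0.519 -0.092  0.004]
panel top 0.73 [488. 304.] [ 0.276 -0.531  0.004]
panel top 0.64 [414. 325.] [ 0.219 -0.311  0.004]
panel top 0.58 [361. 286.] [ 0.337 -0.159  0.004]
panel scene 0.96 [299. 235.] [ 0.519 -0.087  0.004]
panel scene 0.7 [344. 183.] [ 0.329 -0.159  0.004]
panel scene 0.63 [283.  93.] [ 0.286 -0.545  0.004]
panel scene 0.57 [348. 132.] [ 0.216 -0.306  0.004]
stop top 0.84 [302. 226.] [0.519 0.011 0.   ]
stop scene 0.97 [318. 264.] [0.524 0.009 0.   ]
edge_far top 0.96 [480. 310.] [ 0.26  -0.507  0.004]
edge_far top 0.86 [321. 227.] [ 0.515 -0.046  0.004]
edge_far top 0.71 [399. 322.] [ 0.229 -0.269  0.004]
edge_far top 0.68 [346. 288.] [ 0.331 -0.115  0.004]
edge_far scene 0.86 [295.  97.] [ 0.268 -0.509  0.004]
edge_far scene 0.81 [306. 248.] [ 0.525 -0.044  0.004]
edge_far scene 0.77 [355. 190.] [ 0.321 -0.123  0.004]
edge_far scene 0.6 [350. 141.] [ 0.233 -0.274  0.004]
edge_near top 0.73 [500. 293.] [ 0.307 -0.568  0.004]
edge_near top 0.64 [348. 225.] [ 0.52  -0.127  0.004]
edge_near top 0.6 [378. 285.] [ 0.337 -0.209  0.004]
ed
[... 1666 characters left out ...]
 0.84 [378. 446.] [0.656 0.432 0.   ]
radio top 0.92 [422. 189.] [ 0.628 -0.354  0.   ]
radio top 0.65 [445. 264.] [ 0.397 -0.411  0.   ]
radio scene 0.63 [318. 225.] [ 0.459 -0.088  0.   ]
radio scene 0.62 [211. 189.] [ 0.635 -0.343  0.   ]
radio scene 0.47 [483. 356.] [0.35  0.407 0.   ]
radio scene 0.41 [304. 250.] [ 0.53  -0.045  0.   ]
cutter top 0.87 [445. 261.] [ 0.406 -0.413  0.   ]
cutter scene 0.78 [270. 135.] [ 0.406 -0.422  0.   ]
cutter scene 0.58 [208. 188.] [ 0.64  -0.351  0.   ]
marker top 0.66 [256. 203.] [0.593 0.15  0.   ]
marker top 0.35 [336. 209.] [ 0.571 -0.091  0.   ]
marker top 0.24 [170. 287.] [0.343 0.402 0.   ]
marker scene 0.53 [328. 317.] [0.582 0.14  0.   ]
1.4
```

View pics/top0.png

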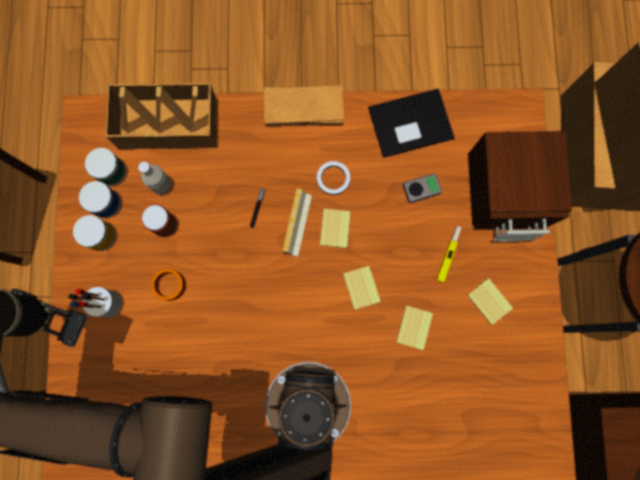

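View pics/scene0.png

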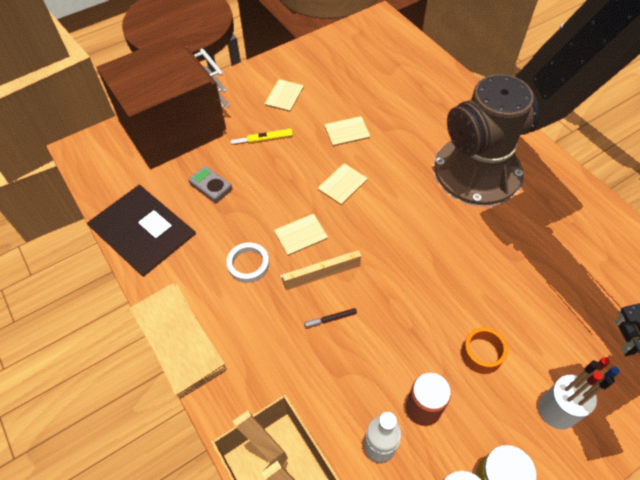

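The top view shows four look-alike panels, at about (336,228), (362,287), (415,328) and (490,301). The one farthest to the robot's left (largest y) is (336,228), right in front of the stop at (298,222). The scene view agrees, with that panel at (300,234). Next I'll fit the poses to the silhouettes and check the choice with a crop.

```bash
cat >> h.py <<'E'
from scipy.optimize import minimize
def box(pts_yz,hx): return np.array([[x,y,z] for x in(-hx,hx) for y,z in pts_yz])
STOP=box([(0,0),(.016,.013),(.028,.049),(.044,.049),(.044,0)],.095)
PANEL=box([(-.04,0),(.04,0),(.04,.009),(-.04,.009)],.055)
def place(V,q):
    c,s=np.cos(q[2]),np.sin(q[2]); return V@np.array([[c,s,0],[-s,c,0],[0,0,1]])+[q[0],q[1],0]
def getmask(s,n,X):
    c=[r for r in ctrl.silhouettes(s,n) if np.linalg.norm(np.array(r['centre'])-proj(s,X))<25]
    return c[0]['mask'].astype(np.uint8) if c else None
def fit(V,q0,views):
    def cost(q):
        tot=0
        for s,m in views:
            im=np.zeros((480*4,640*4),np.uint8)
            h=cv2.convexHull(np.array([(proj(s,X)+.5)*4*16-8 for X in place(V,q)]).astype(np.int32))
            cv2.fillConvexPoly(im,h,1,shift=4)
            M=cv2.resize(m,None,fx=4,fy=4,interpolation=cv2.INTER_NEAREST)
            tot+=1-(im&M).sum()/(im|M).sum()
        return tot/len(views)
    q0=np.array(q0)
    r=minimize(cost,q0,method='Nelder-Mead',options=dict(initial_simplex=[q0,q0+[.02,0,0],q0+[0,.02,0],q0+[0,0,.2]],xatol=2e-4,fatol=1e-4))
    return r.x,r.fun
E
python3 - <<'E'
from h import *
a=snap('top'); b=snap('scene')
for n,V,q0,X in (('stop',STOP,[.52,.01,-.15],[.52,.03,.02]),('panel',PANEL,[.519,-.09,-.05],[.519,-.09,.005])):
    vs=[(s,getmask(s,n,X)) for s in (a,b)]; vs=[v for v in vs if v[1] is not None]
    print(n,len(vs),fit(V,q0,vs),[fit(V,q0,[v])[0].round(4) for v in vs])
cv2.imwrite('pics/crop.png',cv2.resize(a['color'][170:350,270:530,::-1],None,fx=3,fy=3))
o=ctrl.get_obs(); print({k:np.round(o[k],3) for k in('clock','tool_pos','orientation','joint_pos','opening')})
E
```

```text
stop 2 (array([ 0.52404581,  0.00386066, -0.22628012]), np.float64(0.05004312172226749)) [array([ 0.5226,  0.0038, -0.2323]), array([ 0.5246,  0.004 , -0.2277])]
panel 2 (array([ 0.51295952, -0.0873899 , -0.09925757]), np.float64(0.04056660962098607)) [array([ 0.5126, -0.0879, -0.1075]), array([ 0.5136, -0.0867, -0.0971])]
{'clock': np.float64(1.7), 'tool_pos': array([0.25 , 0.627, 0.227]), 'orientation': array([180.   ,   0.   , -21.705]), 'joint_pos': array([ 84.804,  20.549,   0.683,  -0.   , -70.135, -16.509]), 'opening': np.float64(0.088)}
```

View pics/crop.png

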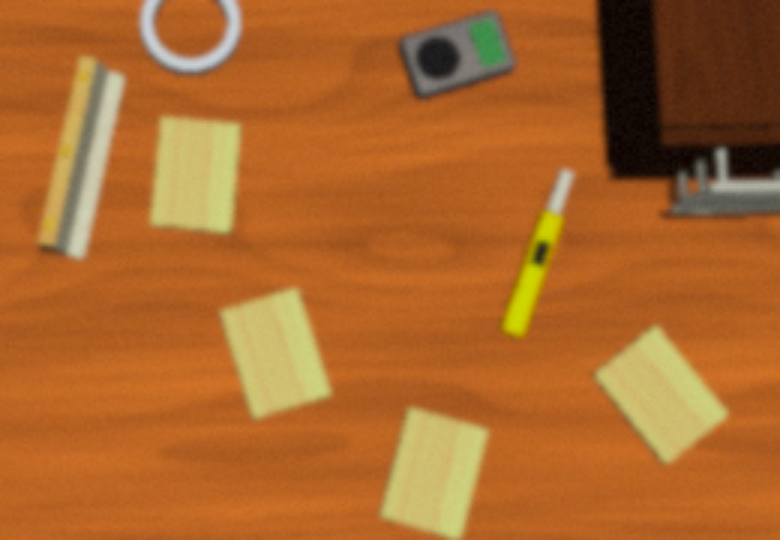

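Panel and stop fit well in both views. The chosen panel, at crop (195,175), is the leftmost and its wood side is up. The stop's yaw is about -13° and the panel sits 7° off square to it, so I'll push with two spread fingers aligned to the stop.

```bash
cat >> h.py <<'E'
S0=np.array([.524,.004]); SY=-.227
def s2w(x,y):
    c,s=np.cos(SY),np.sin(SY); return S0+[c*x-s*y,s*x+c*y]
def delta(goal,yaw=None):
    o=ctrl.get_obs(); w=np.deg2rad(o['orientation'][2]); p=np.array(o['tool_pos'])
    tx=np.array([np.cos(w),np.sin(w),0]); ty=np.array([np.sin(w),-np.cos(w),0]); d=np.array(goal)-p
    t=0 if yaw is None else -((yaw-np.rad2deg(w)+180)%360-180)/360
    return np.round([d@tx/.2,d@ty/.2,-d[2]/.2,t],4)
E
python3 - <<'E'
from h import *
print(s2w(.01,-.165))
print(delta([.30,.53,.27],-60),delta([.40,.42,.27],-103)); print(delta([*s2w(.01,-.165),.1],-103))
E
```

```text
[ 0.4966093  -0.15901764]
[ 0.4137  0.3581 -0.2173  0.1064] [ 1.0816  0.6842 -0.2173  0.2258]
[2.6011 3.1954 0.6327 0.2258]
```

>>> carry_out(deltas=[[[0.05, 0.0, -0.2, 0.02, 0.136], [0.2, 0.15, -0.22, 0.04, 0.136], [0.35, 0.3, -0.22, 0.06, 0.136], [0.5, 0.45, -0.22, 0.08, 0.136], [0.65, 0.6, -0.22, 0.1, 0.136]]])

```text
clock: 2.2
tool_pos: [0.3264, 0.466, 0.2707]
orientation: [-180.0, 0.0, -58.0]
force: [0.1, -0.8, -0.2]
opening: 0.0535
gripper_force: 0.0
```

Run:
```python
from h import *
o=ctrl.get_obs(); print({k:np.round(o[k],3) for k in('clock','tool_pos','orientation','opening','force')})
print(delta([.5,.25,.27],-103)); print(delta([*s2w(.01,-.165),.1],-103))
```

```text
{'clock': np.float64(2.2), 'tool_pos': array([0.326, 0.466, 0.271]), 'orientation': array([-1.79981e+02,  1.20000e-02, -5.79790e+01]), 'opening': np.float64(0.053), 'force': array([ 0.067, -0.798, -0.168])}
[ 1.376  -0.1631  0.0036  0.1251]
[3.1009 0.9357 0.8536 0.1251]
```

>>> carry_out(deltas=[[[0.2, 0.0, 0.0, 0.02, 0.136], [0.4, 0.0, 0.0, 0.045, 0.136], [0.6, 0.0, 0.0, 0.065, 0.136], [0.8, 0.0, 0.0, 0.09, 0.136], [1.0, 0.0, 0.0, 0.11, 0.136]]])

```text
clock: 2.7
tool_pos: [0.4335, 0.297, 0.271]
orientation: [-180.0, 0.0, -97.6]
force: [0.5, 0.5, 0.0]
opening: 0.0496
gripper_force: 0.0
```

Run:
```python
from h import *
print(delta([*s2w(.01,-.165),.1],-103))
```

```text
[ 2.2182 -0.6157  0.8548  0.0149]
```

>>> carry_out(deltas=[[[0.22, -0.06, 0.0, 0.015, 0.136], [0.44, -0.12, 0.0, 0.015, 0.136], [0.66, -0.18, 0.0, 0.015, 0.136], [0.86, -0.24, 0.0, 0.015, 0.136], [1.0, -0.28, 0.0, 0.015, 0.136]]])

```text
clock: 3.2
tool_pos: [0.4629, 0.0907, 0.271]
orientation: [-180.0, 0.0, -102.8]
force: [1.0, 0.2, -0.1]
opening: 0.0495
gripper_force: 0.0
```

Run:
```python
from h import *
print(delta([*s2w(.01,-.165),.1],-103))
```

```text
[ 1.1807e+00 -4.4000e-01  8.5500e-01  7.0000e-04]
```

>>> carry_out(deltas=[[[0.2, -0.09, 0.1, 0.0007, 0.136], [0.4, -0.18, 0.15, 0.0007, 0.136], [0.6, -0.27, 0.25, 0.0007, 0.136], [0.8, -0.36, 0.3, 0.0007, 0.136], [0.98, -0.44, 0.35, 0.0007, 0.136]]])

```text
clock: 3.7
tool_pos: [0.5057, -0.1196, 0.2002]
orientation: [-180.0, -0.0, -103.0]
force: [1.5, 0.2, 0.3]
opening: 0.0503
gripper_force: 0.0
```

Run:
```python
from h import *
print(delta([*s2w(.01,-.165),.1],-103))
```

```text
[2.024e-01 3.000e-04 5.010e-01 1.000e-04]
```

>>> carry_out(deltas=[[[0.1, 0.0, 0.1, 0.0, 0.136], [0.2, 0.0, 0.25, 0.0, 0.136], [0.2, 0.0, 0.4, 0.0, 0.136], [0.2, 0.0, 0.5, 0.0, 0.136], [0.2, 0.0, 0.5, 0.0, 0.136]]])

```text
clock: 4.2
tool_pos: [0.4947, -0.1568, 0.0981]
orientation: [179.7, -0.1, -103.0]
force: [-0.3, 0.2, 0.2]
opening: 0.0496
gripper_force: 0.0
```

Run:
```python
from h import *
w=snap('wrist','w1.png')
a=snap('top');b=snap('scene')
for n,V,q0,X in (('stop',STOP,[.524,.004,-.227],[.52,.03,.02]),('panel',PANEL,[.513,-.0874,-.099],[.519,-.09,.005])):
    vs=[(s,getmask(s,n,X)) for s in (w,a,b)]; print([v[1] is not None for v in vs])
    for v in vs:
        if v[1] is not None: print(n,fit(V,q0,[v]))
print(delta([*s2w(.01,-.165),.0025],-103),ctrl.get_obs()['tool_pos'])
```

```text
[False, False, True]
stop (array([ 0.5242413 ,  0.00443143, -0.23409599]), np.float64(0.04415498918461391))
[True, True, True]
panel (array([ 0.51326518, -0.088512  , -0.11864362]), np.float64(0.48079511989903234))
panel (array([ 0.50381919, -0.08336066, -0.28138357]), np.float64(0.3535859693078609))
panel (array([ 0.51424318, -0.08592568, -0.11617371]), np.float64(0.03884293522952642))
[1.350e-02 1.000e-04 4.944e-01 2.000e-04] [ 0.49723228 -0.1564004   0.10138927]
```

View pics/w1.png

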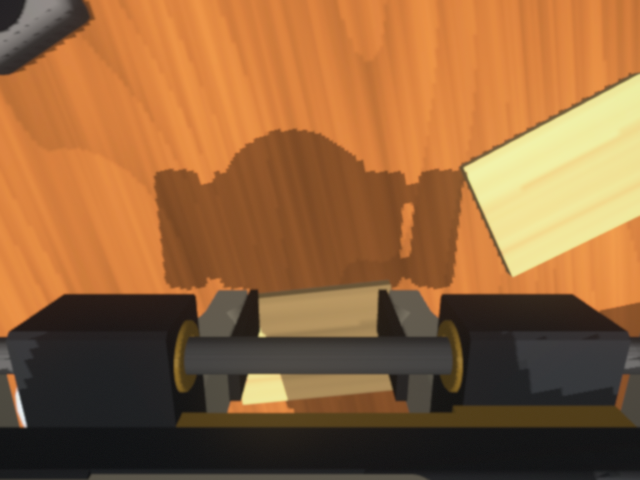

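The wrist view shows the panel's near edge just ahead of the two fingers (row ~290, columns 258–390), with a decoy off to the right at (465,165). The estimates hold, so I'll descend.

>>> carry_out(deltas=[[[0.013, 0.0, 0.15, 0.0, 0.136], [0.013, 0.0, 0.3, 0.0, 0.136], [0.013, 0.0, 0.42, 0.0, 0.136], [0.013, 0.0, 0.48, 0.0, 0.136], [0.013, 0.0, 0.484, 0.0, 0.136]]])

```text
clock: 5.15
tool_pos: [0.4953, -0.1591, 0.0026]
orientation: [179.9, -0.0, -103.0]
force: [0.2, -0.7, 0.2]
opening: 0.0497
gripper_force: 0.0
```

>>> carry_out(deltas=[[[0.0, 0.0, 0.0, 0.0, 0.136]]])

```text
clock: 5.25
tool_pos: [0.4968, -0.1591, 0.0044]
orientation: [-180.0, -0.0, -102.9]
force: [0.9, 1.3, -1.1]
opening: 0.0498
gripper_force: 0.0
```

>>> carry_out(deltas=[[[-0.06, 0.0, 0.01, 0.0, 0.136], [-0.11, 0.0, 0.01, 0.0, 0.136], [-0.16, 0.0, 0.01, 0.0, 0.136], [-0.21, 0.0, 0.01, 0.0, 0.136], [-0.26, 0.0, 0.01, 0.0, 0.136]]])

```text
clock: 5.75
tool_pos: [0.5083, -0.1073, 0.0021]
orientation: [-180.0, 0.0, -102.9]
force: [0.7, -0.3, 0.8]
opening: 0.0497
gripper_force: 0.1
```

```bash
cat > look.py <<'E'
from h import *
import sys
b=snap('scene'); c=proj(b,[.53,0,.02]).astype(int)
cv2.imwrite('pics/'+sys.argv[1],cv2.resize(b['color'][max(c[1]-80,0):c[1]+70,c[0]-100:c[0]+100,::-1],None,fx=4,fy=4,interpolation=cv2.INTER_CUBIC))
o=ctrl.get_obs(); p=np.array(o['tool_pos'])[:2]-S0; cc,s=np.cos(SY),np.sin(SY)
print('tcp in stop',(cc*p[0]+s*p[1]).round(4),(-s*p[0]+cc*p[1]).round(4),np.round(o['tool_pos'],4),o['force'])
m=getmask(b,'panel',[*s2w(.01,-.07),.005])
if m is not None:
    q,f=fit(PANEL,[.52,-.06,-.2],[(b,m)]); d=q[:2]-S0; print('panel',(cc*d[0]+s*d[1]).round(4),(-s*d[0]+cc*d[1]).round(4),q[2],f)
E
python3 look.py p1.png
```

```text
tcp in stop 0.01 -0.1111 [ 0.5088 -0.1065  0.0021] [ 1.02142671  0.87480522 -0.31491252]
panel 0.0132 -0.0588 -0.22610814791266542 0.03718346982961496
```

View pics/p1.png

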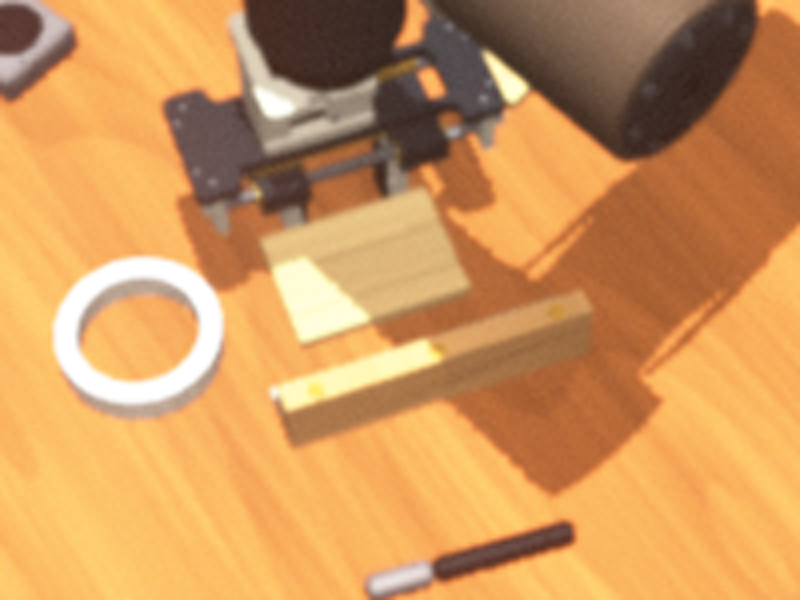

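The panel is now square to the stop (yaw matches it, near edge against both fingers, crop ~(345,215)). I'll keep pushing.

>>> carry_out(deltas=[[[-0.04, 0.0, 0.0, 0.0, 0.136], [-0.08, 0.0, 0.0, 0.0, 0.136], [-0.12, 0.0, 0.0, 0.0, 0.136], [-0.16, 0.0, 0.0, 0.0, 0.136], [-0.19, 0.0, 0.0, 0.0, 0.136]]])

```text
clock: 6.35
tool_pos: [0.5164, -0.0708, 0.0017]
orientation: [180.0, -0.0, -102.9]
force: [0.2, -1.0, -0.8]
opening: 0.0497
gripper_force: 0.7
```

>>> carry_out(deltas=[[[-0.03, 0.0, 0.0, 0.0, 0.136], [-0.06, 0.0, 0.0, 0.0, 0.136], [-0.09, 0.0, 0.0, 0.0, 0.136], [-0.12, 0.0, 0.0, 0.0, 0.136], [-0.15, 0.0, 0.0, 0.0, 0.136]]])

```text
clock: 6.85
tool_pos: [0.5233, -0.0416, 0.0018]
orientation: [-180.0, 0.0, -103.0]
force: [0.4, -0.5, 0.2]
opening: 0.0496
gripper_force: 0.1
```

```bash
python3 look.py p2.png
```

```text
tcp in stop 0.0099 -0.0439 [ 0.5237 -0.041   0.0019] [-0.29814082  1.95102501  0.46775388]
panel 0.0057 -0.0158 -0.8135398272695404 0.5466034755134281
```

View pics/p2.png

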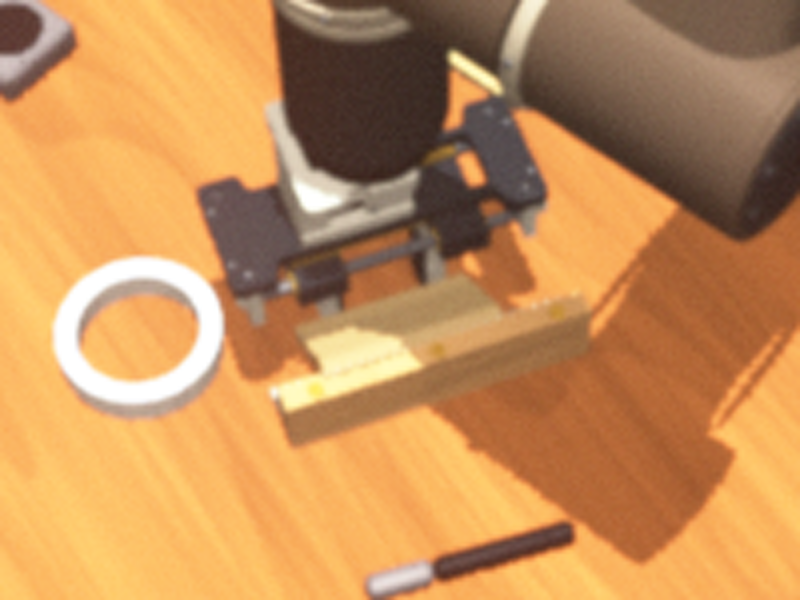

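The panel's leading edge is riding up the bevel, staying square (crop (300–500, 280–370)). About 22 mm remain.

>>> carry_out(deltas=[[[-0.025, 0.0, 0.0, 0.0, 0.136], [-0.05, 0.0, 0.0, 0.0, 0.136], [-0.075, 0.0, 0.0, 0.0, 0.136], [-0.1, 0.0, 0.0, 0.0, 0.136], [-0.11, 0.0, 0.0, 0.0, 0.136]]])

```text
clock: 7.45
tool_pos: [0.5282, -0.0202, 0.0018]
orientation: [-180.0, 0.0, -102.9]
force: [-0.1, -0.6, -0.2]
opening: 0.05
gripper_force: 0.2
```

```bash
python3 look.py p3.png
```

```text
tcp in stop 0.0096 -0.0225 [ 0.5283 -0.0201  0.0018] [ 0.2354916  -0.05910831 -0.77391104]
panel 0.001 -0.012 -0.7346647293482814 0.8071392933278905
```

View pics/p3.png

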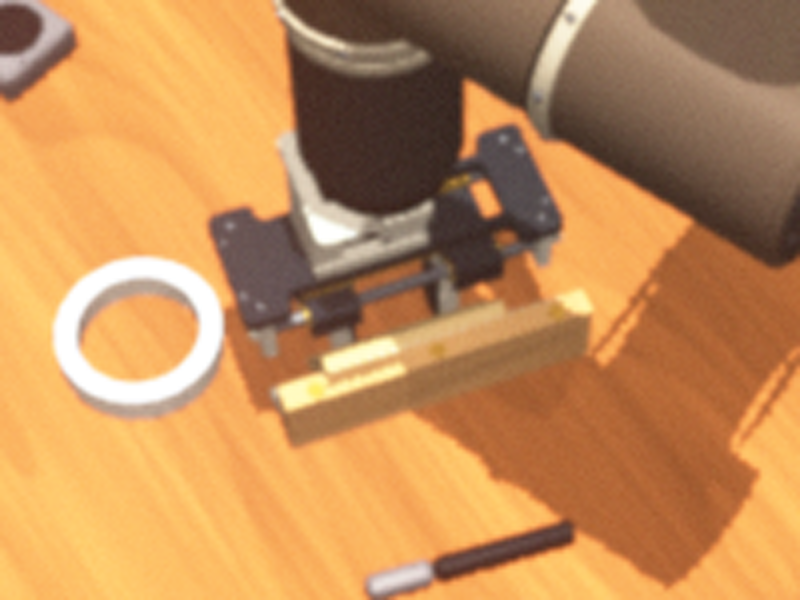

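Run:
```python
from h import *
b=snap('scene'); c=proj(b,[.53,0,.02]).astype(int); o=c-[100,80]
f=lambda x,y,z:((proj(b,[*s2w(x,y),z])-o)*4).round()
print('top front',f(-.095,.028,.049),f(.095,.028,.049),'back',f(-.095,.044,.049),f(.095,.044,.049))
for foot in(-8,-4,0,4):
    # underside through corner (28,49)
    a=np.arctan2(49,28-foot); y,z=(foot+80*np.cos(a))/1e3,80*np.sin(a)/1e3
    y2,z2=y-.009*np.sin(a),z+.009*np.cos(a)
    print(foot,np.rad2deg(a).round(),f(.068,y,z),f(-.042,y,z),'upper',f(.068,y2,z2),f(-.042,y2,z2))
```

```text
top front [581. 286.] [277. 386.] back [591. 308.] [285. 409.]
-8 54.0 [326. 374.] [505. 315.] upper [321. 359.] [500. 301.]
-4 57.0 [326. 372.] [505. 314.] upper [321. 357.] [501. 299.]
0 60.0 [325. 370.] [505. 311.] upper [321. 355.] [500. 297.]
4 64.0 [325. 367.] [505. 309.] upper [320. 352.] [500. 294.]
```

The panel leans at about 57–60°, matching the predicted projection of the raised edge (crop (325,372)–(505,313)). Next I'll back off, rise and cross over.

>>> carry_out(deltas=[[[0.03, 0.0, 0.0, 0.0, 0.136], [0.1, 0.0, 0.0, 0.0, 0.136], [0.2, 0.0, 0.0, 0.0, 0.136], [0.25, 0.0, -0.15, 0.0, 0.136], [0.25, 0.0, -0.35, 0.0, 0.136]]])

```text
clock: 8.1
tool_pos: [0.514, -0.0719, 0.0706]
orientation: [179.7, -0.1, -103.1]
force: [0.9, 0.6, -0.6]
opening: 0.0496
gripper_force: 0.0
```

>>> carry_out(deltas=[[[0.0, 0.0, -0.2, 0.0, 0.136], [0.0, 0.0, -0.35, 0.0, 0.136], [-0.2, 0.0, -0.35, 0.0, 0.136], [-0.4, 0.0, -0.35, 0.0, 0.136], [-0.6, 0.0, -0.35, 0.0, 0.136]]])

```text
clock: 8.6
tool_pos: [0.5437, 0.0474, 0.1424]
orientation: [-180.0, 0.0, -103.1]
force: [0.6, 0.2, 0.2]
opening: 0.0494
gripper_force: 0.0
```

>>> carry_out(deltas=[[[-0.15, 0.0, 0.0, 0.0, 0.136], [-0.28, 0.0, 0.0, 0.0, 0.136], [-0.28, 0.0, 0.0, 0.0, 0.136]]])

```text
clock: 8.9
tool_pos: [0.5569, 0.1035, 0.1415]
orientation: [-180.0, 0.0, -102.9]
force: [-0.0, 0.3, -0.8]
opening: 0.0496
gripper_force: 0.0
```

```bash
python3 look.py p4.png
python3 - <<'E'
from h import *
print(delta([*s2w(.01,.095),.057],-103))
E
```

```text
tcp in stop 0.0093 0.103 [0.5563 0.1022 0.1414] [ 0.04303158 -0.34925948 -0.72090904]
[ 3.57e-02 -4.20e-03  4.22e-01  2.00e-04]
```

View pics/p4.png

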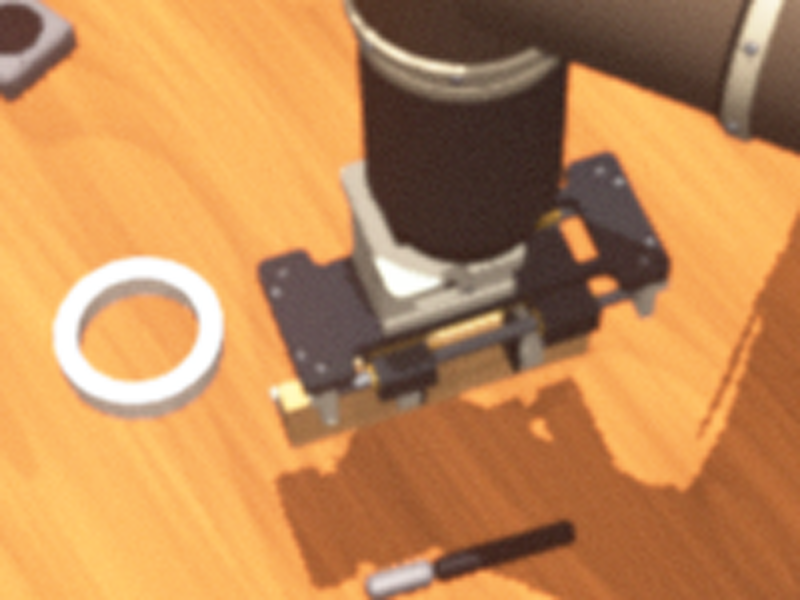

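The panel still leans in front of the rail, with its pale edge visible at (470,325) behind the gripper. I'll descend behind the raised edge.

>>> carry_out(deltas=[[[0.0, 0.0, 0.1, 0.0, 0.136], [0.0, 0.0, 0.25, 0.0, 0.136], [0.0, 0.0, 0.37, 0.0, 0.136], [0.0, 0.0, 0.42, 0.0, 0.136], [0.0, 0.0, 0.42, 0.0, 0.136]]])

```text
clock: 9.5
tool_pos: [0.5553, 0.1005, 0.0566]
orientation: [179.9, -0.1, -103.0]
force: [0.3, -1.1, 0.8]
opening: 0.0498
gripper_force: 0.0
```

>>> carry_out(deltas=[[[0.05, 0.0, 0.0, 0.0, 0.136], [0.1, 0.0, 0.0, 0.0, 0.136], [0.15, 0.0, 0.0, 0.0, 0.136], [0.2, 0.0, 0.0, 0.0, 0.136], [0.24, 0.0, 0.0, 0.0, 0.136]]])

```text
clock: 10.0
tool_pos: [0.5454, 0.0543, 0.0583]
orientation: [-180.0, 0.0, -103.0]
force: [-0.2, 0.2, 0.4]
opening: 0.0499
gripper_force: 0.0
```

```bash
python3 look.py p5.png
```

```text
tcp in stop 0.0092 0.053 [0.5449 0.0536 0.0581] [-1.19952273 -1.54966157 -0.0573128 ]
```

Slow push, 4–5 mm per row, from 53 mm to about -10 mm.

>>> carry_out(deltas=[[[0.025, 0.0, 0.0, 0.0, 0.136], [0.05, 0.0, 0.0, 0.0, 0.136], [0.075, 0.0, 0.0, 0.0, 0.136], [0.1, 0.0, 0.0, 0.0, 0.136], [0.125, 0.0, 0.0, 0.0, 0.136]]])

```text
clock: 10.6
tool_pos: [0.5398, 0.0306, 0.0577]
orientation: [180.0, -0.0, -102.9]
force: [0.1, 0.2, -0.0]
opening: 0.05
gripper_force: 0.0
```

>>> carry_out(deltas=[[[0.02, 0.0, 0.0, 0.0, 0.136], [0.04, 0.0, 0.0, 0.0, 0.136], [0.06, 0.0, 0.0, 0.0, 0.136], [0.08, 0.0, 0.0, 0.0, 0.136], [0.1, 0.0, 0.0, 0.0, 0.136]]])

```text
clock: 11.1
tool_pos: [0.5354, 0.0112, 0.0578]
orientation: [-180.0, 0.0, -103.0]
force: [-1.1, 0.9, 0.1]
opening: 0.0497
gripper_force: 0.0
```

>>> carry_out(deltas=[[[0.02, 0.0, 0.0, 0.0, 0.136], [0.04, 0.0, 0.0, 0.0, 0.136], [0.06, 0.0, 0.0, 0.0, 0.136], [0.08, 0.0, 0.0, 0.0, 0.136], [0.1, 0.0, 0.0, 0.0, 0.136]]])

```text
clock: 11.6
tool_pos: [0.5309, -0.0084, 0.0578]
orientation: [-180.0, -0.0, -103.0]
force: [-0.8, -0.5, -0.8]
opening: 0.05
gripper_force: 0.0
```

```bash
python3 look.py p6.png
```

```text
tcp in stop 0.0093 -0.0109 [ 0.5306 -0.0087  0.0577] [-0.42290976 -0.03410952  0.26197894]
panel 0.0122 -0.052 -0.29544531228461346 0.6217499647374112
```

View pics/p6.png

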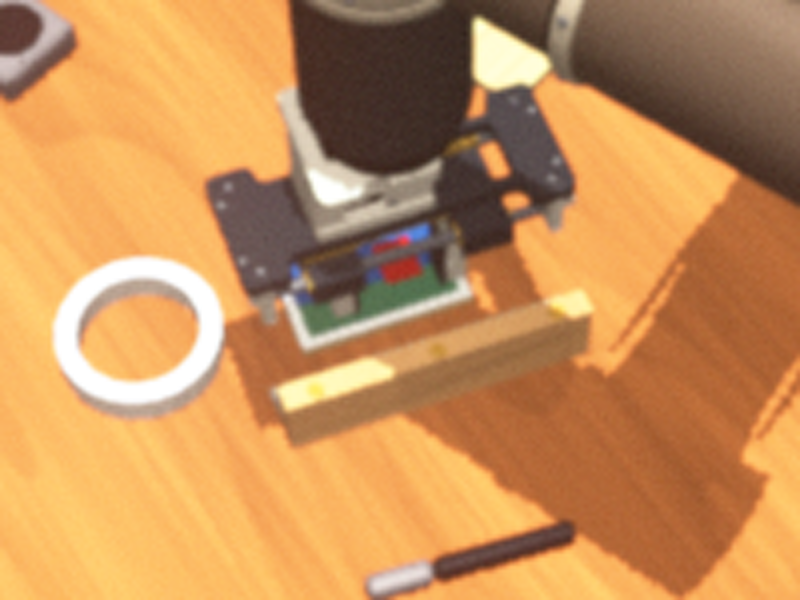

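The panel has toppled picture side up in front of the stop (picture visible at (380,290)). I'll rise straight up and verify.

>>> carry_out(deltas=[[[0.0, 0.0, -0.2, 0.0, 0.136], [0.0, 0.0, -0.4, 0.0, 0.136], [0.0, 0.0, -0.6, 0.0, 0.136], [0.0, 0.0, -0.8, 0.0, 0.136], [-0.2, 0.0, -0.8, 0.0, 0.136]]])

```text
clock: 12.2
tool_pos: [0.5423, 0.0296, 0.2243]
orientation: [-179.5, 0.2, -103.1]
force: [1.1, 1.3, -0.4]
opening: 0.0501
gripper_force: 0.0
```

>>> carry_out(deltas=[[[-0.2, 0.0, 0.0, 0.0, 0.136], [-0.4, 0.0, 0.0, 0.0, 0.136], [-0.6, 0.0, 0.0, 0.0, 0.136], [-0.6, 0.0, 0.0, 0.0, 0.136]]])

```text
clock: 12.6
tool_pos: [0.5677, 0.1518, 0.2173]
orientation: [-180.0, 0.0, -102.8]
force: [-0.8, 0.3, 0.3]
opening: 0.05
gripper_force: 0.0
```

```bash
python3 look.py p7.png
```

```text
tcp in stop 0.009 0.152 [0.567  0.15   0.2172] [ 1.00341864 -0.51531478 -0.08726961]
panel 0.0276 -0.1081 -0.11460004511187996 0.8412400651626598
```

View pics/p7.png

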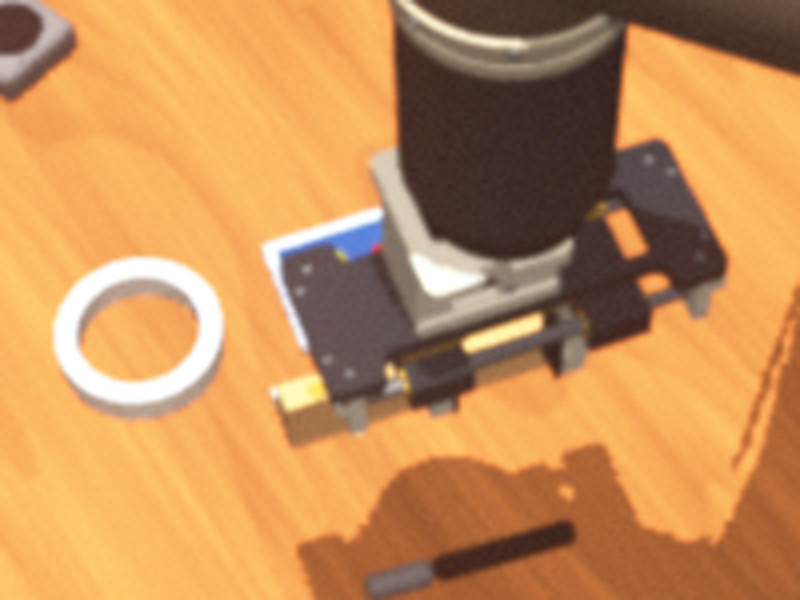

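The panel lies flat: its visible corners at (265,245) and (300,345) match those seen when it lay flat before. The bystanders in this view haven't moved and the arm is clear, so I'm handing in.

```bash
python3 -c "
from plant import ctrl
print(ctrl.close_job())"
```

```text
the job is handed in; nothing more can be done
None
```

The panel lies flat in front of the stop, picture side up; I handed the job in at about 12.7 s with the arm clear, and the bystanders I could see in the last view had not moved.

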